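# Stack the upper tube-store frame onto its lower frame

## Task

Stack the loose frame with the carrying handle onto the long frame screwed to the bench, not the square one, so that its four corner posts stand fully home in the four cups of the frame below. Keep it upright, lower it in rather than dropping it, let go of it, and leave the tube rack where it is.

Things in the scene. Friction and masses are not known exactly. Their poses are not given: they have to be found in the camera images.
- upper_frame: Loose frame to move, 0.4-0.85 kg: white deck (68 mm up), four 14 mm round-footed steel posts at x +-80, y +-55 mm, repeats after a half turn. Origin: centre, level with the feet (on the bench at start); z up, x along its long side. Grey handle bar along x over the middle: 16 mm wide (y), 16 high, centre 126 mm up, free for x +-46 mm; below it slide boxes up to 86 mm, their middles at y +-33 mm.
- lower_frame: Long frame it belongs on, screwed to the bench. Origin: centre at bench level; z up, x along its long side; repeats after a half turn. At x +-80, y +-55 mm stand round steel bell cups: mouth 90 mm up, 42 mm inside, 48 outside; funnel to 22 mm inside at 70 mm up; floor 61 mm up, so the upper frame's origin ends 61 mm above this one. Small jars on its deck, up to 97 mm.
- square_frame: Bystander, wrong one: square frame screwed to the bench, like the long one and as high (cups 90 mm, jars 97 mm), but its cups stand at x +-52.5, y +-52.5 mm, so the upper frame does not fit. Origin: centre at bench level; z up.
- tube_rack: Bystander: loose white rack, 60 mm (x) by 156 mm (y), with grey-capped tubes, 76 mm high in all, on the bench beyond the frames. Origin: centre of its underside; z up. In the same far row, to either side of it, stand a carton (75 x 120 x 45 mm) and a white jar (60 mm across, 85 high).
There are look-alikes about, which are no part of the job. What is shaped like the upper_frame but green or yellow is not meant.

How it is judged:
By the outcome, as a careful person would: the job done as asked, in the order asked, and still so for the second after the job is handed in, with the robot touching nothing.
It also fails if it takes over 48 s, if anything falls off the work surface, if the arm or the gripper's body presses on something with over 40 N, if the wrist force passes 120 N, or if a joint passes its speed limit or range.

## Robot

A 7-joint arm with a two-finger parallel gripper is mounted at the origin on the work surface. World frame = base frame: x ahead of the robot, y to its left, z up, the work surface at z = 0. Lengths are in m, angles in rad, forces in N, time in s.
With the tool pointing down it reaches from about 0.425 to 1.025 m from the base axis. Payload 3.6 kg.
Tool frame: the origin (TCP) lies at the very end of the fingers, on their centre line; the grasp point (between the pads) lies 19 mm behind it (robot.hold_point_z is the distance from the TCP to the grasp point, in m); x points along the fingers, y is the direction in which the jaws open and shut, and the axes are right-handed (so a half turn about x gives the same grasp; the last joint's range is limited). The gripper opens to 85 mm and grips with 20 to 120 N. Pads are 22 mm wide; open, the fingers measure 114 mm over their backs; the gripper's body (76 mm by 85 mm) begins 54 mm behind the grasp point. The pads swing forward as they close: fully open they stand 13 mm farther back than shut.
Start: joints at [1.075, 0.591, 0.048, 1.609, -0.033, 0.943, -0.034], TCP at [0.284, -0.667, 0.231] pointing down, gripper open.
Joint ranges: [-2.69, 2.69], [-0.47, 2.24], [-1.27, 1.36], [0.19, 2.51], [-1.53, 4.68], [0.08, 2.07], [-3.09, 3.09]. Speed limits (rad/s): [2.57, 2.57, 3.14, 3.14, 3.14, 3.14, 3.14].

## Interface

Orientations are given as a rotation vector (axis times angle).
In Python, from workcell import robot gives the robot as it stands. The module is installed in compiled form; this text tells all that it offers.
- The arm moves only by the tool send_rows, never from a script. Its argument "deltas" is one flat list of numbers, 7 for each row, row after row: the shift along the tool's x, y, z in mm, then the turn, a rotation vector about the tool's x, y, z in rad, then the closure, from 0 (fully open) to 1 (shut). In form: [x, y, z, wx, wy, wz, grip, x, y, z, wx, wy, wz, grip, ...]. A call has 1 to 12 rows; each row shifts and turns the pose as measured when the row begins, along the tool's axes as they then stand; what a row does not reach is not made up. A row lasts 1/10 s, in which the tool goes at most 50 mm and 8.59 degrees, less where a joint would pass 70% of its speed; a pose out of reach is approached as far as the arm can. A call with a gripper value outside its range is refused whole. The fingers move at their own pace and stop on an object; "squeeze" is the grip in N (left out, the last holds). Time passes only in rows, so rows that do not move let the fingers close. It gives the time, the measured TCP pose, the force and the opening at its end, in the units of the state.
- robot.state(): the state, without advancing time (a new reading comes with each control period).
- robot.get_image(name): name is "scene" or "top" or "wrist"; returns a dict with "img" (384x512x3 uint8, blue, green, red), "intrinsics" (3x3 intrinsics, pixels), "pose" (4x4, takes a point from camera to world coordinates). Camera axes: x right, y down, z forward; pixel columns grow to the right and rows downward; lengths in m; the calibration is good to about 2 mm. A picture is of the moment at which its call begins. There is no depth.
- robot.sign_off(): hands the job in, once; it reports no verdict.
Trained networks look in a picture, given as the dict that the camera call returned (one of the last four; its "shot" number tells which), for a name from the list of things; names that differ only in an ending like _2 or _b are one class to them, and where a whole thing is asked for, a point or a joint stands for the part that bears it (a point fixed in the world has none). Each returns a list of dicts, best first, with "confidence" (0 to 1); they miss things now and then, are a little off and sometimes report something else, mostly with a low value. They report only what shows in the picture. A call takes as long as a camera call. They do not tell look-alikes from the thing itself.
- robot.spot_in(picture, name): "point" ([x, y, z] in m, in world coordinates, good to about 4 mm: the middle of the surface that is visible of it).
- robot.trace(picture, name): "mask" (384x512 bool, what is visible of it).
- robot.pinpoint(picture, name): "point" ([x, y, z] in m, in world coordinates, good to about 4 mm: a listed point, or the origin of a listed thing).
The state is a dict: "time": time; "joints": joint angles; "joint_vel": joint speeds; "tau": joint torques, N m; "tcp_pos": TCP position; "eef_rot": TCP orientation; "contact_force": force on the tool from outside, world axes, zero at the start; "torque": the same for the moment, N m; "gripper_width": finger opening in m.
Only numpy, scipy, OpenCV 4.12 (cv2) and the standard library are available. Lean on these libraries where they do the work, as an engineer would, in place of code of your own. Each camera call takes 0.05 s, during which the arm holds its last target.

## Working session

There is one attempt and no reset: what is moved stays moved. The work goes in short steps, Python scripts to look and compute and a tool call to move; the robot and the scene stay as the last step left them, time stands still between calls to the robot, and variables do not carry over. Pictures are saved under pics/ and viewed, and the job is handed in when it is done.

Besides the shell and the picture viewer there is one more tool, called in YAML: its name, and indented under it one key for each argument. send_rows: Moves the arm, as the interface text tells. Its arguments: {"type":"object","properties":{"deltas":{"type":"array","items":{"type":"number"}},"squeeze":{"type":"number"}},"required":["deltas"]}

```bash
mkdir -p pics
python3 - <<'E'
from workcell import robot
import cv2
print(robot.state())
for n in ["scene","top"]:
    p=robot.get_image(n); cv2.imwrite(f"pics/{n}0.png",p["img"]); print(n,p["intrinsics"],p["pose"])
    for t in ["upper_frame","lower_frame","square_frame","tube_rack"]:
        print(t,[(r["point"],r["confidence"]) for r in robot.pinpoint(p,t)][:4])
print(robot.state()["time"])
E
```

```text
{'time': 0.0, 'joints': array([ 1.07552296,  0.59209929,  0.04827181,  1.60984687, -0.03330222,
        0.94269711, -0.03371212]), 'joint_vel': array([-0.00101408, -0.00092836,  0.00089942,  0.00063468, -0.00132105,
       -0.00022595, -0.00250608]), 'tau': array([-4.95213371e-04, -5.48692560e+01,  1.54642683e+00, -1.98127091e+01,
        9.43755847e-03,  8.93837248e-03,  9.84074688e-06]), 'tcp_pos': array([ 0.28320681, -0.66648654,  0.23014533]), 'eef_rot': array([ 2.00084861,  0.40987151, -2.00198063]), 'contact_force': array([ 0.09878133, -0.3862687 ,  0.1948621 ]), 'torque': array([0.01680599, 0.00261836, 0.01778057]), 'gripper_width': 0.08545703855522263}
scene [[394.24388803   0.         259.8758651 ]
 [  0.         394.24388803 190.69800128]
 [  0.           0.           1.        ]] [[ 0.89126507  0.31926781 -0.32204757  0.92521407]
 [ 0.45299367 -0.59383308  0.66495038 -0.84996714]
 [ 0.02105475 -0.73853256 -0.67388898  0.82007213]
 [ 0.          0.          0.          1.        ]]
upper_frame [([0.3123, 0.1533, 0.0017], 0.96), ([0.4164, -0.5488, 0.0007], 0.94), ([0.5352, -0.3409, -0.0001], 0.57)]
lower_frame [([0.5296, 0.0078, -0.0001], 0.68)]
square_frame [([0.4608, 0.3385, 0.001], 0.56)]
tube_rack [([0.7521, 0.0071, -0.0025], 0.77)]
top [[391.68792967   0.         258.17825496]
 [  0.         391.68792967 199.31463394]
 [  0.           0.           1.        ]] [[ 0.00895678 -0.99443683  0.10495312  0.43095304]
 [-0.9996173  -0.0116514  -0.02508962 -0.06022923]
 [ 0.02617289 -0.10468824 -0.99416063  1.10412961]
 [ 0.          0.          0.          1.        ]]
upper_frame [([0.5311, -0.3466, 0.0025], 0.94), ([0.3096, 0.1581, 0.0027], 0.92)]
lower_frame []
square_frame [([0.4628, 0.3407, 0.002], 0.74)]
tube_rack [([0.7554, 0.0043, -0.0017], 0.83), ([0.5291, 0.01, -0.0001], 0.72)]
0.5
```

View pics/scene0.png

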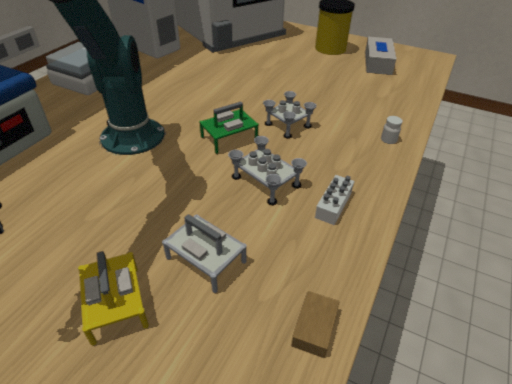

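View pics/top0.png

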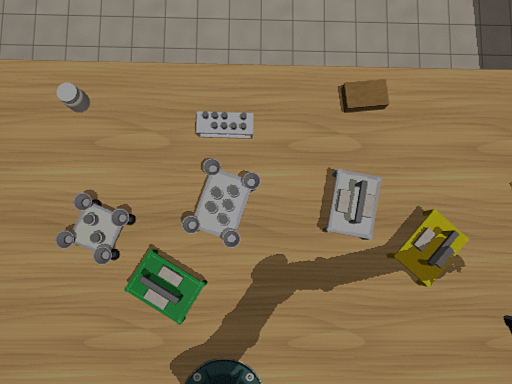

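Run:
```python
import cv2, numpy as np
im=cv2.imread("pics/top0.png")
a=cv2.resize(im[150:255,170:275],None,fx=5,fy=5,interpolation=cv2.INTER_CUBIC)
b=cv2.resize(im[155:250,310:390],None,fx=5,fy=5,interpolation=cv2.INTER_CUBIC)
cv2.imwrite("pics/a.png",a);cv2.imwrite("pics/b.png",b)
```

```text
(no output)
```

View pics/a.png

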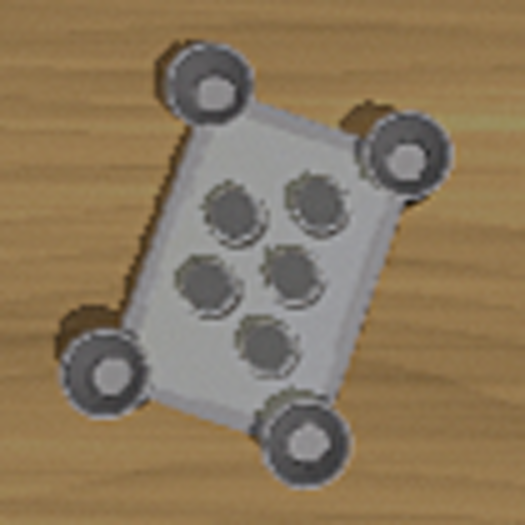

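View pics/b.png

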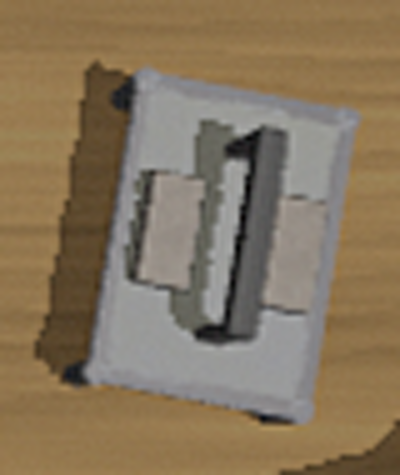

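```bash
cat > h.py <<'E'
import numpy as np
from workcell import robot
def ray(K,P,uv,z):
    uv=np.atleast_2d(uv).astype(float)
    d=np.c_[(uv[:,0]-K[0,2])/K[0,0],(uv[:,1]-K[1,2])/K[1,1],np.ones(len(uv))]@P[:3,:3].T
    o=P[:3,3]; return o+d*((z-o[2])/d[:,2])[:,None]
def crop(uv,ox,oy,f): return (np.array(uv,float)+.5)/f-.5+[ox,oy]
E
python3 - <<'E'
from h import *
p=robot.get_image("top");K,P=p["intrinsics"],p["pose"]
c=ray(K,P,crop([(209,83),(405,155),(104,372),(306,444)],170,150,5),.09)[:,:2]
print(c,c.mean(0)); 
d=[np.linalg.norm(c[i]-c[j]) for i,j in[(0,1),(2,3),(0,2),(1,3)]];print(d)
v=(c[0]+c[1]-c[2]-c[3]);print("yaw lower",np.degrees(np.arctan2(v[1],v[0])))
k=ray(K,P,crop([(145,72),(355,112),(88,378),(308,420)],310,155,5),.068)[:,:2]
print(k,k.mean(0)); 
print([np.linalg.norm(k[i]-k[j]) for i,j in[(0,1),(2,3),(0,2),(1,3)]])
v=(k[0]+k[1]-k[2]-k[3]);print("yaw up",np.degrees(np.arctan2(v[1],v[0])))
h=ray(K,P,crop([(262,128),(287,128),(229,340),(254,342)],310,155,5),.134)[:,:2]
print(h,h.mean(0)); v=(h[0]+h[1]-h[2]-h[3]);print("yaw h",np.degrees(np.arctan2(v[1],v[0])))
from scipy.spatial.transform import Rotation as R
s=robot.state();print(R.from_rotvec(s["eef_rot"]).as_matrix().round(3))
E
```

```text
[[ 0.6237954   0.03752454]
 [ 0.58701121 -0.06555023]
 [ 0.47204209  0.0882164 ]
 [ 0.43608717 -0.0162767 ]] [0.52973397 0.0109785 ]
[np.float64(0.1094416963231671), np.float64(0.1105059444166223), np.float64(0.15999603999657952), np.float64(0.15876380677281524)]
yaw lower -18.27686126600352
[[ 0.62509856 -0.30263082]
 [ 0.60477261 -0.41637219]
 [ 0.46015122 -0.27015128]
 [ 0.43905617 -0.38724303]] [ 0.53226964 -0.34409933]
[np.float64(0.11554324977486585), np.float64(0.11897680850236168), np.float64(0.16811467743136813), np.float64(0.16825708230702052)]
yaw up -10.554232660772952
[[ 0.58490754 -0.34617867]
 [ 0.58507291 -0.35888494]
 [ 0.4778625  -0.3275814 ]
 [ 0.47699336 -0.34011235]] [ 0.53120908 -0.34318934]
yaw h -9.854663232237602
[[ 0.     0.391 -0.92 ]
 [-0.    -0.92  -0.391]
 [-1.     0.     0.   ]]
```

send_rows:
  deltas: [0, -20, -35, 0, 0, 0, 0, 0, -20, -35, 0, 0, 0, 0, 0, -20, -35, 0, 0, 0, 0, 0, -20, -35, 0, 0, 0, 0, 0, -20, -35, 0, 0, 0, 0, 0, -20, -35, 0, 0, 0, 0, 0, -20, -35, 0, 0, 0, 0, 0, -10, -25, 0.145, 0, 0, 0, 0, 0, 0, 0.145, 0, 0, 0, 0, 0, 0, 0.145, 0, 0, 0, 0, 0, 0, 0.145, 0, 0, 0]

```text
time: 1.65
tcp_pos: [0.4819, -0.416, 0.2311]
eef_rot: [-2.121, 0.217, 2.113]
contact_force: [0.1, -0.2, -0.6]
gripper_width: 0.0852
```

```bash
cat >> h.py <<'E'
from scipy.spatial.transform import Rotation as R
def goto(x,y,z,yaw):
    "tool deltas to TCP (x,y,z), tool pointing down, tool y at -90deg+yaw"
    s=robot.state();M=R.from_rotvec(s["eef_rot"]).as_matrix()
    a=np.radians(yaw-90);ty=np.array([np.cos(a),np.sin(a),0]);tx=np.array([0,0,-1.])
    T=np.c_[tx,ty,np.cross(tx,ty)]
    print("t",s["time"],"tcp",s["tcp_pos"].round(4),"F",s["contact_force"].round(1),"w",round(s["gripper_width"],4))
    print("shift mm",(M.T@(np.array([x,y,z])-s["tcp_pos"])*1e3).round(1),"turn",R.from_matrix(M.T@T).as_rotvec().round(4))
E
python3 - <<'E'
from h import *
goto(.5315,-.344,.23,-10.3)
import cv2
p=robot.get_image("wrist");cv2.imwrite("pics/w1.png",p["img"])
np.savez("w1.npz",K=p["intrinsics"],P=p["pose"])
print([(r["point"],r["confidence"]) for r in robot.pinpoint(p,"upper_frame")])
E
```

```text
t 1.65 tcp [ 0.4819 -0.416   0.2311] F [ 0.1 -0.2 -0.6] w 0.0852
shift mm [  1.  -80.4 -34.3] turn [-0.0211 -0.0038 -0.0028]
[([0.5366, -0.3478, -0.0014], 0.84), ([0.4186, -0.5475, 0.0003], 0.74)]
```

send_rows:
  deltas: [0, -25, -10, -0.02, 0, 0, 0, 0, -25, -10, 0, 0, 0, 0, 0, -20, -10, 0, 0, 0, 0, 0, -10, -4, 0, 0, 0, 0, 0, 0, 0, 0, 0, 0, 0]

```text
time: 2.25
tcp_pos: [0.5289, -0.3447, 0.2313]
eef_rot: [-2.142, 0.183, 2.136]
contact_force: [-0.3, -0.1, -0.5]
gripper_width: 0.0852
```

Run:
```python
from h import *
goto(.5315,-.344,.23,-10.3)
import cv2
p=robot.get_image("wrist");cv2.imwrite("pics/w2.png",p["img"])
np.savez("w2.npz",K=p["intrinsics"],P=p["pose"])
print([(r["point"],r["confidence"]) for r in robot.pinpoint(p,"upper_frame")])
```

```text
t 2.25 tcp [ 0.5289 -0.3447  0.2313] F [-0.3 -0.1 -0.5] w 0.0852
shift mm [ 1.3 -1.2 -2.5] turn [ 0.016  -0.0035 -0.0064]
[([0.534, -0.3487, 0.0029], 0.88), ([0.4193, -0.5481, 0.0006], 0.65)]
```

View pics/w2.png

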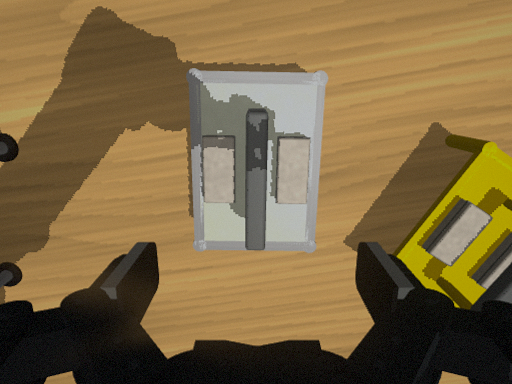

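Run:
```python
from h import *
d=np.load("w2.npz");K,P=d["K"],d["P"]
k=ray(K,P,[(194,74),(322,75),(200,246),(314,248)],.068)[:,:2]
print(k.round(4),k.mean(0));v=(k[0]+k[1]-k[2]-k[3]);print(np.degrees(np.arctan2(v[1],v[0])))
print([np.linalg.norm(k[i]-k[j]) for i,j in[(0,1),(2,3),(0,2),(1,3)]])
h=ray(K,P,[(246.5,115),(267,115),(246,248),(266,248)],.134)[:,:2]
print(h.round(4),h.mean(0));v=(h[0]+h[1]-h[2]-h[3]);print(np.degrees(np.arctan2(v[1],v[0])))
```

```text
[[ 0.6228 -0.3064]
 [ 0.604  -0.4158]
 [ 0.4627 -0.2777]
 [ 0.4417 -0.3899]] [ 0.53278748 -0.34744011]
-9.617025843235313
[np.float64(0.11109193094136112), np.float64(0.11409302085851124), np.float64(0.16266657173231266), np.float64(0.1644022923237175)]
[[ 0.5846 -0.3475]
 [ 0.5822 -0.3617]
 [ 0.4841 -0.3297]
 [ 0.4815 -0.3452]] [ 0.53308232 -0.34598916]
-9.666281201487038
```

send_rows:
  deltas: [25, -1, -3, 0.01, -0.003, -0.006, 0, 30, 0, 0, 0, 0, 0, 0, 30, 0, 0, 0, 0, 0, 0, 15, 0, 0, 0, 0, 0, 0, 0, 0, 0, 0, 0, 0, 0]

```text
time: 2.85
tcp_pos: [0.5265, -0.358, 0.1308]
eef_rot: [-2.131, 0.21, 2.125]
contact_force: [-0.1, -0.2, 0.1]
gripper_width: 0.0851
```

Run:
```python
from h import *
goto(.532,-.345,.108,-10.)
```

```text
t 2.85 tcp [ 0.5265 -0.358   0.1308] F [-0.1 -0.2  0.1] w 0.0851
shift mm [ 22.6 -14.   -2.9] turn [-0.0123 -0.0036 -0.0095]
```

send_rows:
  deltas: [0, -14, -3, -0.012, -0.003, -0.009, 0, 0, 0, 0, 0, 0, 0, 0]

```text
time: 3.05
tcp_pos: [0.5313, -0.3464, 0.1314]
eef_rot: [-2.13, 0.19, 2.129]
contact_force: [-0.9, -0.0, -0.9]
gripper_width: 0.0851
```

Run:
```python
from h import *
goto(.532,-.345,.108,-10.)
```

```text
t 3.05 tcp [ 0.5313 -0.3464  0.1314] F [-0.9 -0.  -0.9] w 0.0851
shift mm [23.4 -1.6 -0.5] turn [-0.0026 -0.0005 -0.0011]
```

send_rows:
  deltas: [12, -2, 0, 0, 0, 0, 0, 12, -1, 0, 0, 0, 0, 0, 0, 0, 0, 0, 0, 0, 0]

```text
time: 3.35
tcp_pos: [0.5335, -0.3442, 0.1084]
eef_rot: [-2.136, 0.192, 2.125]
contact_force: [-0.3, 0.6, 0.5]
gripper_width: 0.0855
```

Run:
```python
from h import *
goto(.532,-.345,.108,-10.)
```

```text
t 3.35 tcp [ 0.5335 -0.3442  0.1084] F [-0.3  0.6  0.5] w 0.0855
shift mm [0.4 1.  1.4] turn [-0.0016 -0.0055 -0.0031]
```

Well placed over the bar; close firmly.

send_rows:
  deltas: [0, 1, 1, -0.002, -0.005, -0.003, 0.5, 0, 0, 0, 0, 0, 0, 1, 0, 0, 0, 0, 0, 0, 1, 0, 0, 0, 0, 0, 0, 1, 0, 0, 0, 0, 0, 0, 1, 0, 0, 0, 0, 0, 0, 1, 0, 0, 0, 0, 0, 0, 1]
  squeeze: 90

```text
time: 4.05
tcp_pos: [0.5326, -0.3455, 0.1089]
eef_rot: [-2.131, 0.187, 2.129]
contact_force: [0.0, 0.9, -1.8]
gripper_width: 0.0147
```

Run:
```python
from h import *
goto(.532,-.345,.108,-10.)
print(robot.state()["torque"])
```

```text
t 4.05 tcp [ 0.5326 -0.3455  0.1089] F [ 0.   0.9 -1.8] w 0.0147
shift mm [ 0.9 -0.4  0.7] turn [-0.0001 -0.001  -0.0002]
[-0.00824189  0.01126194 -0.03076721]
```

send_rows:
  deltas: [-10, 0, 0, 0, 0, 0, 1, -15, 0, 0, 0, 0, 0, 1, -20, 0, 0, 0, 0, 0, 1, -25, 0, 0, 0, 0, 0, 1, -25, 0, 0, 0, 0, 0, 1, -25, 0, 0, 0, 0, 0, 1, -20, 0, 0, 0, 0, 0, 1, -10, 0, 0, 0, 0, 0, 1, 0, 0, 0, 0, 0, 0, 1]

```text
time: 4.95
tcp_pos: [0.5239, -0.3399, 0.2612]
eef_rot: [-2.105, 0.175, 2.147]
contact_force: [0.4, 0.6, -8.2]
gripper_width: 0.0145
```

Run:
```python
from h import *
goto(.530,.011,.25,-18.3)
import cv2
print(robot.state()["torque"])
for n in ["wrist","scene"]:
    p=robot.get_image(n);cv2.imwrite(f"pics/{n}3.png",p["img"])
    np.savez(f"{n}3.npz",K=p["intrinsics"],P=p["pose"])
    print([(r["point"],r["confidence"]) for r in robot.pinpoint(p,"upper_frame")])
```

```text
t 4.95 tcp [ 0.5239 -0.3399  0.2612] F [ 0.4  0.6 -8.2] w 0.0145
shift mm [  14.9 -346.6   54.3] turn [0.1457 0.0209 0.006 ]
[-0.13822767 -0.03270455  0.01853487]
[([0.5262, -0.3424, 0.1562], 0.92), ([0.4177, -0.549, 0.0017], 0.78)]
[([0.3107, 0.153, -0.0017], 0.9), ([0.5236, -0.3317, 0.1467], 0.88)]
```

View pics/wrist3.png

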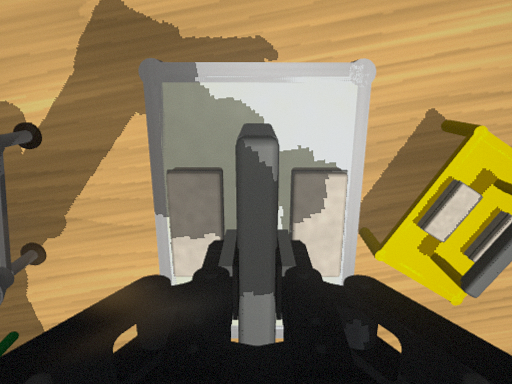

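View pics/scene3.png

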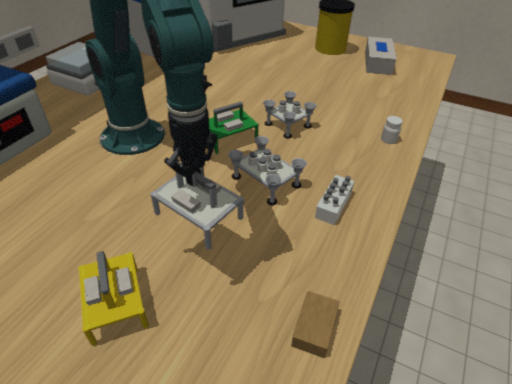

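send_rows:
  deltas: [0, -15, 2, 0.0, 0.005, 0, 1, 0, -25, 3, 0.02, 0.005, 0, 1, 0, -35, 5, 0.02, 0.005, 0, 1, 0, -35, 5, 0.02, 0.005, 0, 1, 0, -35, 5, 0.02, 0, 0, 1, 0, -35, 5, 0.02, 0, 0, 1, 0, -35, 5, 0.02, 0, 0, 1, 0, -35, 5, 0.02, 0, 0, 1, 0, -30, 5, 0, 0, 0, 1, 0, -20, 2, 0, 0, 0, 1, 0, -10, 0, 0, 0, 0, 1, 0, 0, 0, 0, 0, 0, 1]

```text
time: 6.35
tcp_pos: [0.5503, -0.0069, 0.2488]
eef_rot: [-2.013, 0.314, 2.076]
contact_force: [0.6, 0.1, -7.3]
gripper_width: 0.0143
```

Run:
```python
from h import *
goto(.530,.011,.25,-18.3)
```

```text
t 6.35 tcp [ 0.5503 -0.0069  0.2488] F [ 0.6  0.1 -7.3] w 0.0143
shift mm [ -0.4 -10.7  24.9] turn [0.0021 0.0318 0.0078]
```

send_rows:
  deltas: [0, -5, 12, 0.002, 0.03, 0.008, 1, 0, -5, 12, 0, 0, 0, 1, 0, 0, 0, 0, 0, 0, 1, 0, 0, 0, 0, 0, 0, 1]

```text
time: 6.75
tcp_pos: [0.5283, 0.0053, 0.248]
eef_rot: [-2.043, 0.34, 2.052]
contact_force: [1.1, 0.3, -7.5]
gripper_width: 0.0139
```

Run:
```python
from h import *
goto(.530,.011,.25,-18.3)
import cv2
print(robot.state()["torque"])
for n in ["wrist","scene","top"]:
    p=robot.get_image(n);cv2.imwrite(f"pics/{n}4.png",p["img"])
    np.savez(f"{n}4.npz",K=p["intrinsics"],P=p["pose"])
    print([(r["point"],r["confidence"]) for r in robot.pinpoint(p,"upper_frame")])
    print([(r["point"],r["confidence"]) for r in robot.pinpoint(p,"lower_frame")])
```

```text
t 6.75 tcp [0.5283 0.0053 0.248 ] F [ 1.1  0.3 -7.5] w 0.0139
shift mm [-2.  -5.9  0.2] turn [-0.0057  0.0035 -0.0051]
[-0.05422129 -0.04225152 -0.02270584]
[([0.5298, 0.002, 0.1407], 0.59)]
[]
[([0.3128, 0.1549, 0.0011], 0.9), ([0.4156, -0.547, 0.0007], 0.87), ([0.5299, 0.0084, 0.1358], 0.59)]
[([0.5298, 0.012, -0.0026], 0.87)]
[([0.5256, 0.0045, 0.1418], 0.85), ([0.4163, -0.5532, -0.0022], 0.83)]
[]
```

View pics/wrist4.png

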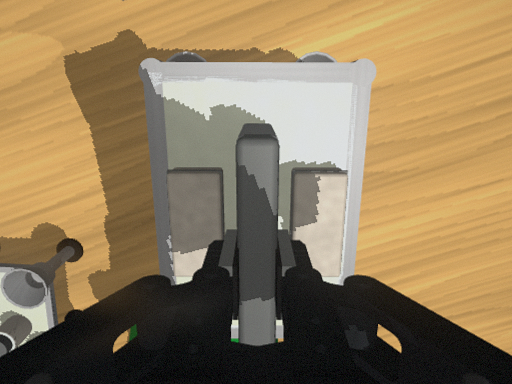

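View pics/scene4.png

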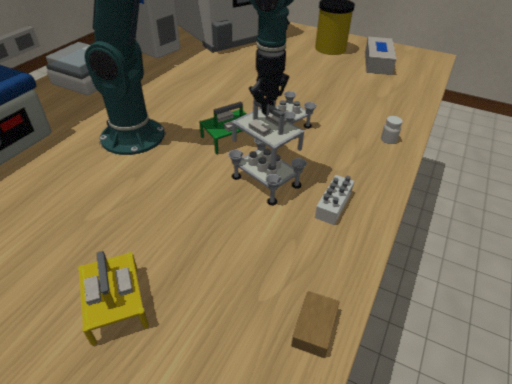

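View pics/top4.png

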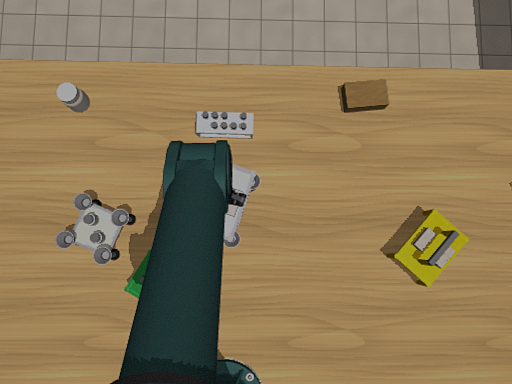

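Run:
```python
from h import *
import cv2
d=np.load("wrist4.npz");K,P=d["K"],d["P"]
c=ray(K,P,[(150,66),(366,68)],.248-.1089+.068)[:,:2]
print(c,np.linalg.norm(c[0]-c[1]));m=c.mean(0)
v=c[0]-c[1];n=np.array([v[1],-v[0]])/np.linalg.norm(v);print(n,np.degrees(np.arctan2(n[1],n[0])),m-n*.0825)
im=cv2.imread("pics/scene4.png");cv2.imwrite("pics/s4.png",cv2.resize(im[90:215,210:330],None,fx=4.5,fy=4.5,interpolation=cv2.INTER_CUBIC))
```

```text
[[ 0.62427618  0.03049549]
 [ 0.58793568 -0.07471313]] 0.11130806658423015
[ 0.94520212 -0.32648576] -19.055613920405364 [0.52812676 0.00482625]
```

View pics/s4.png

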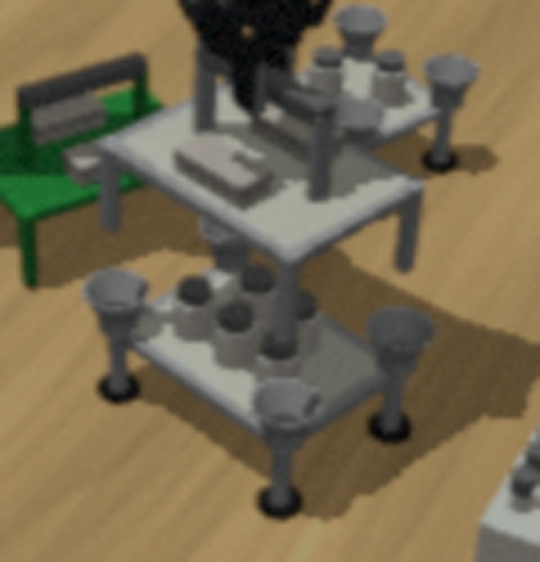

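send_rows:
  deltas: [8, -6, 0, -0.005, 0.003, -0.005, 1, 14, 0, 0, 0, 0, 0, 1, 10, 0, 0, 0, 0, 0, 1, 0, 0, 0, 0, 0, 0, 1, 0, 0, 0, 0, 0, 0, 1]

```text
time: 7.7
tcp_pos: [0.5315, 0.014, 0.2137]
eef_rot: [-2.05, 0.326, 2.049]
contact_force: [0.2, 0.7, -7.5]
gripper_width: 0.014
```

Run:
```python
from h import *
goto(.530,.011,.209,-18.3)
```

```text
t 7.7 tcp [0.5315 0.014  0.2137] F [ 0.2  0.7 -7.5] w 0.014
shift mm [4.7 3.3 0.5] turn [ 0.0021 -0.0001  0.0022]
```

send_rows:
  deltas: [5, 3, 0, 0.002, 0, 0.002, 1, 0, 0, 0, 0, 0, 0, 1, 0, 0, 0, 0, 0, 0, 1]

```text
time: 8.0
tcp_pos: [0.5313, 0.011, 0.209]
eef_rot: [-2.05, 0.329, 2.047]
contact_force: [0.4, 1.4, -8.5]
gripper_width: 0.0145
```

Run:
```python
from h import *
import cv2
goto(.530,.011,.209,-18.3)
s=robot.state();M=R.from_rotvec(s["eef_rot"]).as_matrix();t=s["tcp_pos"]
# predicted feet from tool (frame rigid to tool, origin 108.9mm below TCP along tool x; frame x=-tool z, y=-tool y)
p=robot.get_image("scene");K,P=p["intrinsics"],p["pose"];im=p["img"].copy()
im=cv2.resize(im,None,fx=4,fy=4,interpolation=cv2.INTER_CUBIC)
def proj(X):
    c=(np.linalg.inv(P)@np.r_[X,1])[:3];u=K@c;return (u[:2]/u[2]+.5)*4-.5
a=np.radians(-18.3);L=np.array([[np.cos(a),-np.sin(a)],[np.sin(a),np.cos(a)]])
def dot(X,c): cv2.circle(im,tuple(int(v) for v in proj(X).round()),3,c,-1)
for sx in(-.08,.08):
  for sy in(-.055,.055):
    f=t+M@np.array([.1089,-sy,-sx]); dot(f,(0,0,255))
    q=np.r_[L@[sx,sy]+[.530,.011],.09]; 
    for k in np.linspace(0,6.28,24): dot(q+[.024*np.cos(k),.024*np.sin(k),0],(255,0,255))
    print("foot-cup mm",((f-q)*1e3).round(1))
cv2.imwrite("pics/s5.png",im[4*100:4*215,4*220:4*320])
```

```text
t 8.0 tcp [0.5313 0.011  0.209 ] F [ 0.4  1.4 -8.5] w 0.0145
shift mm [-0.   0.4  1.2] turn [-0.0001 -0.0016  0.0008]
foot-cup mm [1.5 0.  9.9]
foot-cup mm [ 1.5  0.  10. ]
foot-cup mm [ 1.5  0.  10.2]
foot-cup mm [ 1.5  0.  10.3]
```

View pics/s5.png

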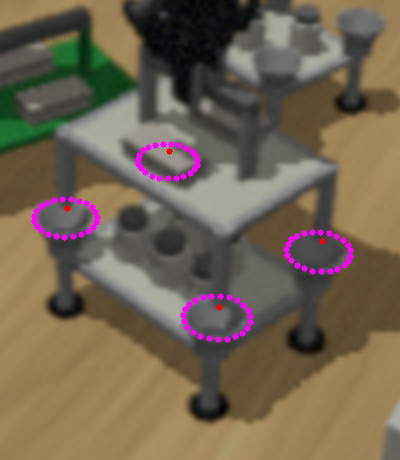

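send_rows:
  deltas: [5, 0, 1, 0, 0, 0, 1, 5, 0, 0, 0, 0, 0, 1, 5, 0, 0, 0, 0, 0, 1, 0, 0, 0, 0, 0, 0, 1]

```text
time: 8.45
tcp_pos: [0.5305, 0.0113, 0.1933]
eef_rot: [-2.051, 0.329, 2.046]
contact_force: [-1.2, -0.3, -7.6]
gripper_width: 0.014
```

Run:
```python
from h import *
goto(.530,.011,.17,-18.3);print(robot.state()["torque"])
```

```text
t 8.45 tcp [0.5305 0.0113 0.1933] F [-1.2 -0.3 -7.6] w 0.014
shift mm [23.3  0.4  0.5] turn [-0.0001 -0.0025  0.0012]
[-0.00067953  0.03122531 -0.03889519]
```

send_rows:
  deltas: [4, 0, 1, 0, -0.002, 0.001, 1, 4, 0, 0, 0, 0, 0, 1, 4, 0, 0, 0, 0, 0, 1, 0, 0, 0, 0, 0, 0, 1]

```text
time: 8.85
tcp_pos: [0.5296, 0.0117, 0.18]
eef_rot: [-2.049, 0.33, 2.049]
contact_force: [0.7, 0.6, -7.4]
gripper_width: 0.0145
```

Run:
```python
from h import *
goto(.530,.011,.17,-18.3);print(robot.state()["torque"])
```

```text
t 8.85 tcp [0.5296 0.0117 0.18  ] F [ 0.7  0.6 -7.4] w 0.0145
shift mm [10.   0.6 -0.6] turn [ 0.     -0.0001  0.    ]
[0.01411847 0.01995167 0.0106529 ]
```

send_rows:
  deltas: [3, 0, 0, 0, 0, 0, 1, 3, 0, 0, 0, 0, 0, 1, 0, 0, 0, 0, 0, 0, 1]

```text
time: 9.15
tcp_pos: [0.53, 0.0117, 0.1736]
eef_rot: [-2.049, 0.33, 2.048]
contact_force: [-0.9, 0.2, -8.0]
gripper_width: 0.0144
```

Run:
```python
from h import *
goto(.530,.011,.17,-18.3);print(robot.state()["torque"])
```

```text
t 9.15 tcp [0.53   0.0117 0.1736] F [-0.9  0.2 -8. ] w 0.0144
shift mm [ 3.6  0.7 -0.2] turn [ 0.     -0.0006  0.0002]
[-0.00308988 -0.0272403   0.00839149]
```

send_rows:
  deltas: [2, 0, 0, 0, 0, 0, 1, 1.5, 0, 0, 0, 0, 0, 1, 0, 0, 0, 0, 0, 0, 1]

```text
time: 9.45
tcp_pos: [0.5304, 0.0118, 0.1701]
eef_rot: [-2.05, 0.33, 2.047]
contact_force: [-1.2, 0.1, -7.1]
gripper_width: 0.0145
```

Run:
```python
from h import *
goto(.530,.011,.17,-18.3);print(robot.state()["torque"])
```

```text
t 9.45 tcp [0.5304 0.0118 0.1701] F [-1.2  0.1 -7.1] w 0.0145
shift mm [0.1 0.9 0.1] turn [ 0.0001 -0.0013  0.0006]
[ 0.01000178  0.09983741 -0.02827514]
```

Nearly at the floor, no support yet; keep going in 1 mm steps.

send_rows:
  deltas: [1, 0, 0, 0, 0, 0, 1, 1, 0, 0, 0, 0, 0, 1, 0, 0, 0, 0, 0, 0, 1]

```text
time: 9.75
tcp_pos: [0.5305, 0.0118, 0.1701]
eef_rot: [-2.05, 0.329, 2.047]
contact_force: [-0.9, 0.7, -7.4]
gripper_width: 0.0144
```

Run:
```python
from h import *
goto(.530,.011,.17,-18.3);print(robot.state()["torque"])
```

```text
t 9.75 tcp [0.5305 0.0118 0.1701] F [-0.9  0.7 -7.4] w 0.0144
shift mm [0.1 0.9 0.2] turn [-0.0002 -0.0013  0.0011]
[-0.01673399  0.1811473  -0.00361807]
```

send_rows:
  deltas: [3, 0, 0, 0, 0, 0, 1, 3, 0, 0, 0, 0, 0, 1]

```text
time: 9.95
tcp_pos: [0.5308, 0.0118, 0.1695]
eef_rot: [-2.048, 0.328, 2.047]
contact_force: [-10.3, -0.1, 28.4]
gripper_width: 0.0146
```

Run:
```python
from h import *
import cv2
goto(.530,.011,.17,-18.3);print(robot.state()["torque"])
p=robot.get_image("scene");cv2.imwrite("pics/s6.png",cv2.resize(p["img"][90:215,210:330],None,fx=4.5,fy=4.5,interpolation=cv2.INTER_CUBIC))
```

```text
t 9.95 tcp [0.5308 0.0118 0.1695] F [-10.3  -0.1  28.4] w 0.0146
shift mm [-0.5  1.   0.5] turn [-0.0006 -0.0003  0.0024]
[-0.06242067  2.25709679  0.03664992]
```

View pics/s6.png

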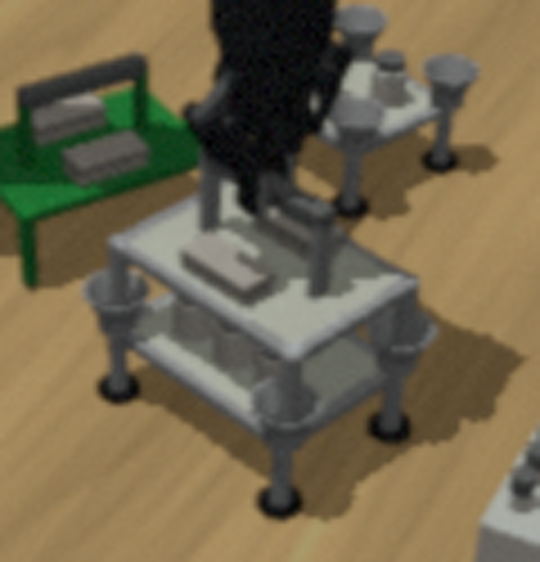

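send_rows:
  deltas: [0, 0, 0, 0, 0, 0, 1, 0, 0, 0, 0, 0, 0, 1, 0, 0, 0, 0, 0, 0, 0.8, 0, 0, 0, 0, 0, 0, 0.5, 0, 0, 0, 0, 0, 0, 0.2, 0, 0, 0, 0, 0, 0, 0, 0, 0, 0, 0, 0, 0, 0, 0, 0, 0, 0, 0, 0, 0]

```text
time: 10.8
tcp_pos: [0.5366, 0.012, 0.1716]
eef_rot: [-2.06, 0.325, 2.033]
contact_force: [-0.2, -0.5, -0.2]
gripper_width: 0.0852
```

send_rows:
  deltas: [-10, 0, 0, 0, 0, 0, 0, -15, 0, 0, 0, 0, 0, 0, -20, 0, 0, 0, 0, 0, 0, -25, 0, 0, 0, 0, 0, 0, -25, 0, 0, 0, 0, 0, 0, -25, 0, 0, 0, 0, 0, 0, -20, 0, 0, 0, 0, 0, 0, 0, 0, 0, 0, 0, 0, 0]

```text
time: 11.6
tcp_pos: [0.5342, 0.0112, 0.3213]
eef_rot: [-2.061, 0.326, 2.031]
contact_force: [-0.3, -0.5, -0.5]
gripper_width: 0.0851
```

Run:
```python
from h import *
import cv2
goto(.530,.011,.3,-18.3)
for n in ["wrist","scene"]:
    p=robot.get_image(n);cv2.imwrite(f"pics/{n}7.png",p["img"])
    if n=="scene": cv2.imwrite("pics/s7.png",cv2.resize(p["img"][90:215,210:330],None,fx=4.5,fy=4.5,interpolation=cv2.INTER_CUBIC))
    for t in["upper_frame","lower_frame","tube_rack"]:print(t,[(r["point"],r["confidence"]) for r in robot.pinpoint(p,t)])
```

```text
t 11.6 tcp [0.5342 0.0112 0.3213] F [-0.3 -0.5 -0.5] w 0.0851
shift mm [21.2  1.7  4.3] turn [-0.0015 -0.0134  0.0076]
upper_frame [([0.5329, 0.0107, 0.0647], 0.91), ([0.3074, 0.152, -0.0023], 0.66)]
lower_frame []
tube_rack []
upper_frame [([0.3118, 0.1546, 0.0017], 0.96), ([0.4147, -0.5491, -0.0001], 0.92), ([0.5337, 0.0153, 0.0581], 0.9)]
lower_frame [([0.5285, 0.0113, -0.001], 0.64)]
tube_rack [([0.7519, 0.0071, -0.0042], 0.78)]
```

View pics/s7.png

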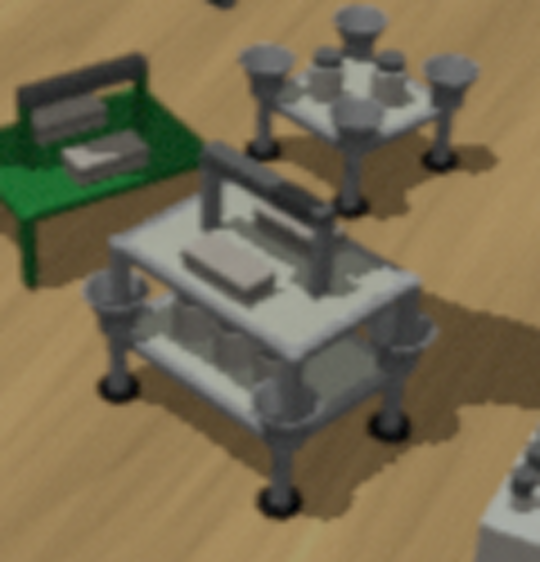

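View pics/wrist7.png

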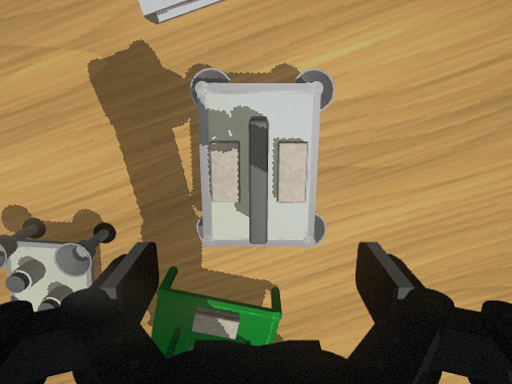

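Run:
```python
from h import *
print(robot.state()["time"],robot.state()["contact_force"]);print(robot.sign_off())
```

```text
12.0 [-0.59753369 -0.63410074 -0.42649612]
the job is handed in; nothing more can be done
None
```

The white handled frame now stands on the long frame with all four posts in its cups. I let go of it, raised the gripper clear and handed the job in at 12.0 s.

- **Placement:** I took it by the handle bar and lowered it in small steps. The tool stopped with the feet about 61 mm up, as specified, and the push on the seat peaked at 28 N at the wrist.
- **Last checks:** The final pictures show the frame level, with the posts I could see in their cups. The two cameras put its origin at 65 and 58 mm high, which agrees with 61 mm within their accuracy.
- **Bystanders:** The tube rack reads the same position as at the start, within the camera error. The square, green and yellow frames look undisturbed.
- **Disagreements:** The first 1 mm steps against the floor showed no rise in force, so I confirmed the seat with 3 mm steps. The network's sideways position for the seated frame was 3 to 5 mm off my measured cup centre, at the edge of its stated accuracy.

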